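# Seal the gilded fragment in its vacuum case

## Robot

A 7-joint arm with a two-finger parallel gripper is mounted at the origin on the work surface. World frame = base frame: x ahead of the robot, y to its left, z up, the work surface at z = 0. Lengths are in m, angles in rad, forces in N, time in s.
With the tool pointing down it reaches from about 0.425 to 0.925 m from the base axis. Payload 6.8 kg.
Tool frame: the origin (TCP) lies midway between the tips of the shut fingers; the grasp point (between the pads) lies arm.hold_point_z behind it (arm.hold_point_z is the distance from the TCP to the grasp point, in m); z points along the fingers, y is the line along which they close (so a half turn about z gives the same grasp; the last joint's range is limited). The gripper opens to 85 mm and grips with 20 to 120 N. Pads are 22 mm wide; open, the fingers measure 114 mm over their backs; the gripper's body (76 mm by 85 mm) begins 54 mm behind the grasp point. The pads swing forward as they close: fully open they stand 13 mm farther back than shut.
Start: joints at [-1.357, 0.477, 0.022, 1.555, -0.011, 1.109, -0.083], TCP at [0.213, 0.64, 0.231] pointing down, gripper open.
Joint ranges: [-2.96, 2.96], [-0.34, 2.1], [-1.41, 1.46], [0.24, 2.44], [-1.37, 4.51], [0.17, 1.92], [-2.96, 2.96]. Speed limits (rad/s): [2.39, 2.39, 3.14, 3.14, 3.14, 3.14, 3.14].

## Interface

Orientations are given as a 3x3 rotation matrix whose columns are the frame's x, y, z axes.
In Python, from rig import arm gives the robot as it stands.
- The arm moves only by the tool carry_out, never from a script. Its argument "moves" is a list of rows, each a list of 7 numbers: the shift along the world's x, y, z as a fraction of full scale, then the turn, a rotation vector about the world's x, y, z as a fraction of full scale, then the finger opening in mm, from 0 to 85.4. A call has exactly 10 rows; each row shifts and turns the commanded pose from where the row before left it; what a row does not reach is not made up. Full scale, the value 1, is 0.04 m for a shift and 30 degrees for a turn. A row lasts 1/10 s, in which the tool goes at most 50 mm and 8.59 degrees, less where a joint would pass 70% of its speed; a pose out of reach is approached as far as the arm can. A call with a number of a shift or a turn outside -1 to 1 is refused whole. A call with a gripper value outside its range is refused whole. The fingers move at their own pace and stop on an object; "newtons" is the grip in N (left out, the last holds). Time passes only in rows, so rows that do not move let the fingers close, or fill a call up. It gives the time, the measured TCP pose, the force, the opening and the grip force at its end, in the units of the state.
- arm.get_obs(): the state, without advancing time (a new reading comes with each control period).
- arm.capture(name): name is "scene" or "top"; returns the picture (400x640x3 uint8, blue, green, red); there is no depth.
- arm.get_calibration(name): a dict with "intrinsics" (3x3 intrinsics, pixels), "R" (3x3) and "t" (3): a world point X has camera coordinates R X + t. Camera axes: x right, y down, z forward; pixel columns grow to the right and rows downward; lengths in m; the calibration is good to about 2 mm. A picture is of the moment at which its call begins. get_calibration takes no time and is no camera call.
- arm.sign_off(): hands the job in; it is judged then, once.
The state is a dict: "clock": time; "q": joint angles; "qvel": joint speeds; "effort": joint torques, N m; "position": TCP position; "eef_rot": TCP orientation; "contact_force": force on the tool from outside, world axes, zero at the start; "ft_torque": the same for the moment, N m; "gripper_width": finger opening in m; "gripper_force": force on a finger pad.
Only numpy, scipy, OpenCV 4.12 (cv2) and the standard library are available. Lean on these libraries where they do the work, as an engineer would, in place of code of your own. Each camera call takes 0.05 s, during which the arm holds its last target. There are 200 camera calls.

## Task

Seal the green vacuum case that holds the gilded ornament: gently swing its white lid fully shut without slamming it, then swing the steel hasp over until it lies flat on the lid with its slot over the brass catch. Only then press the red pump plunger all the way down to its stop, hold it there for about a second, and let it spring fully back up. Leave the bottle, the brush jar and the spatula where they are, and the lid and hasp closed.

Things in the scene. Friction and masses are not known exactly. Their poses are not given: they have to be found in the camera images.
- case: Green case fixed to the table. Origin: centre of the lidded box's underside, on the table; z up; x from the front (hasp side, nearest the robot) to the back (lid hinge). Open-topped box 130 mm in x, 200 in y, 85 high, walls 8. On its +y side a solid deck (y +100 to +190 mm, 85 high) carries a black pump barrel, 56 mm across, at x 0, y +145, top at z 115.
- lid_hinge (a point): Point on the lid's hinge axis (axis along the case's y), at case x +65, y 0, z 85 mm.
- lid_edge (a point): Middle of the lid's free edge, on its outer (upper) face; 130 mm from the hinge axis along the lid. Moves with the lid.
- lid (a joint): White lid plate, 130 mm (from its hinge) x 198 x 12 mm, 0.25 kg. Angle in rad: 0 = shut (underside at case z 85, outer face at z 97 mm), 1.57 = upright, limit 1.9; starts at 1.15 to 1.6. It opens up and back about lid_hinge, which lies in the plane of its underside; a stiff friction hinge (0.28 N m) keeps it where it is left.
- hasp_hinge (a point): Point on the hasp's hinge axis (along the case's y), at case x -73, y 0, z 101 mm: a steel pin 10 mm thick, 60 mm long, on a steel block on the case's front wall (block x -65 to -75, z 63 to 97 mm, 60 mm wide).
- hasp_tip (a point): Middle of the hasp's free end; 90 mm from its hinge axis. Moves with the hasp.
- hasp (a joint): Steel strap 90 mm long from its hinge axis, 36 wide, 4 thick (axis mid-thickness); slot 26 x 18 mm from 40 to 66 mm off the axis, then a solid end bar to 90 mm. Angle in rad: 0 = closed, flat over the shut lid, pointing to case +x, upper face at z 103 mm, catch through the slot; 1.57 = upright; more = leaning to the robot (limit 2.3). Starts at 1.65 to 2.0; 0.06 N m friction holds it where left.
- plunger_top (a point): Centre of the top face of the red pump plunger head, a disc 52 mm across and 15 mm thick with a flat top 36 mm across, on a 16 mm stem over the black barrel; case x 0, y +145 mm, z 160 mm when up. Moves with the plunger.
- plunger (a joint): Travel of the red plunger head in m: 0 = up, 0.025 = fully down at its stop. Spring loaded: about 5 N to start moving, about 15 N at the stop; springs back when let go.
- bottle: Amber bottle with black cap, 60 mm across, 150 mm tall, standing loose beside the case. Origin: centre of its underside. Bystander.
- brush_jar: White jar, 72 mm across, 85 mm tall, with brushes rising to about 175 mm, standing loose beside the case. Origin: centre of its underside. Bystander.
- spatula: Spatula 190 mm long lying loose on the table in front of the case, between it and the robot. Origin on its underside. Bystander.
- catch (a point): Top of the brass catch on the lid's outer face, on its centre line, 88 mm from the hinge axis; 8 mm (x) by 10 mm (y), 20 mm tall. Moves with the lid; with the lid shut its top is at case x -23, y 0, z 117 mm.

How it is judged:
On the way, in this order (a step that is already met when the one before it is completed fails the run):
1. the lid is fully shut (value of joint lid below 0.05 rad), for 0.1 s.
2. the hasp lies flat over the catch, with the lid shut (value of joint hasp below 0.08 rad and value of joint lid below 0.05 rad), for 0.1 s.
3. the plunger is held at its stop, with lid and hasp closed (all of step 2 and value of joint plunger above 0.0225 m), for 0.5 s.
At the end, for the whole second after the job is handed in: The lid is shut (within 0.05 rad), the hasp lies flat over the catch (within 0.08 rad), the plunger has sprung back up (within 3 mm), and the bottle, brush jar and spatula are within 30 mm of where they began (all of step 2 and value of joint plunger below 0.003 m and distance of each of bottle, brush_jar, spatula from where it was at the start of the episode below 0.03 m); the robot touches nothing.
It fails at once if the lid is slammed (closing faster than 5 rad/s) (velocity of joint lid below -5 rad/s).
It fails at once if the bottle, brush jar or spatula is pushed 30 mm or more from its place (distance of any of bottle, brush_jar, spatula from where it was at the start of the episode above 0.03 m).
It fails at once if the bottle or brush jar is tipped over (angle between any of bottle, brush_jar's own z axis and vertical above 0.5 rad).
It also fails if it takes over 59 s, if anything falls off the work surface, if the arm or the gripper's body presses on something with over 40 N, if the wrist force passes 120 N, or if a joint passes its speed limit or range.

## Working session

There is one attempt and no reset: what is moved stays moved. The work goes in short steps, Python scripts to look and compute and a tool call to move; the robot and the scene stay as the last step left them, time stands still between calls to the robot, and variables do not carry over. Pictures are saved under pics/ and viewed, at most 10 in all, crops included, and the job is handed in when it is done.

Besides the shell and the picture viewer there is one more tool, called by a JSON object that holds its "fn" and its "kwargs". carry_out: Moves the arm, as the interface text tells. Its arguments: {"type":"object","properties":{"moves":{"type":"array","items":{"type":"array","items":{"type":"number"}}},"newtons":{"type":"number"}},"required":["moves"]}

```bash
mkdir -p pics; ls; python3 - <<'E'
from rig import arm
import cv2
for n in("scene","top"):
    cv2.imwrite(f"pics/{n}0.png",arm.capture(n)); c=arm.get_calibration(n); print(n,c)
o=arm.get_obs(); print(o["clock"],o["position"],o["eef_rot"],arm.hold_point_z)
E
```

```text
pics
scene {'intrinsics': array([[478.17869428,   0.        , 321.23534817],
       [  0.        , 478.17869428, 199.0534335 ],
       [  0.        ,   0.        ,   1.        ]]), 'R': array([[ 0.67727072,  0.73573214, -0.00160584],
       [ 0.40416588, -0.37387282, -0.83478683],
       [-0.61477989,  0.56472765, -0.55057095]]), 't': array([-0.39443951, -0.10559804,  1.52922137])}
top {'intrinsics': array([[439.49409395,   0.        , 317.93590105],
       [  0.        , 439.49409395, 201.63253761],
       [  0.        ,   0.        ,   1.        ]]), 'R': array([[-0.01962219, -0.99916511, -0.03583363],
       [-0.99927884,  0.02076454, -0.03179051],
       [ 0.03250804,  0.03518399, -0.998852  ]]), 't': array([0.06824297, 0.52720636, 1.14864083])}
0.1 [0.21330855 0.63985437 0.23043253] [[-9.48683685e-01  3.16226352e-01 -4.00352252e-04]
 [ 3.16226586e-01  9.48682419e-01 -1.55403308e-03]
 [-1.11619069e-04 -1.60088785e-03 -9.99998712e-01]] 0.0187
```

View pics/scene0.png

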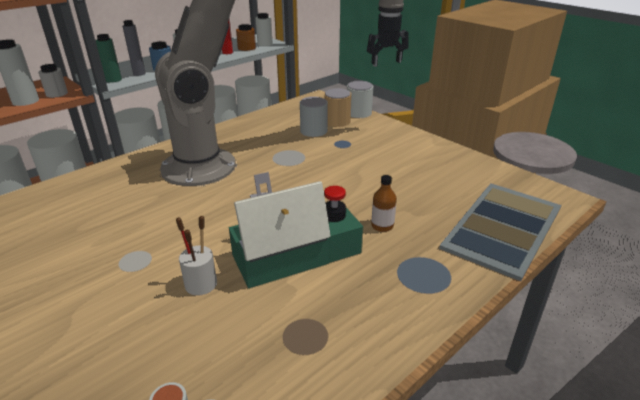

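View pics/top0.png

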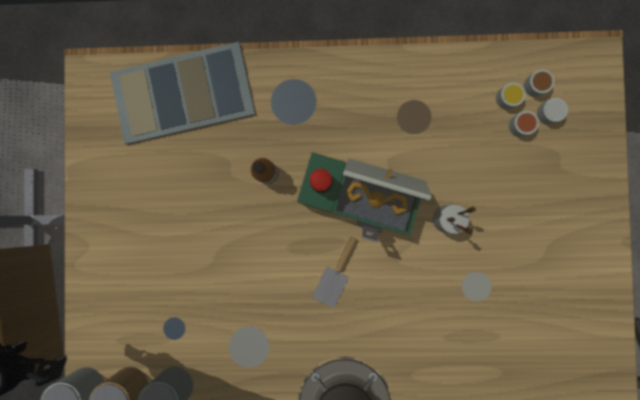

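The scene view shows the case at about (295,235), with the lid near upright, the jar at (198,270) and the bottle at (384,205). In the top view the deck corners are near (299,203) and (313,153), the red plunger is at (320,180), the hasp at (371,233) and the spatula at (340,270). I'll zoom in on both to get the corners.

```bash
cat > h.py <<'E'
import numpy as np, cv2
from rig import arm
def ray(n,u,v):
    c=arm.get_calibration(n); K,R,t=c["intrinsics"],c["R"],c["t"]
    return -R.T@t, R.T@np.linalg.solve(K,[u,v,1.])
def onz(n,u,v,z):
    o,d=ray(n,u,v); return o+d*(z-o[2])/d[2]
def proj(n,X):
    c=arm.get_calibration(n); p=c["intrinsics"]@(c["R"]@np.asarray(X,float)+c["t"]); return p[:2]/p[2]
def tri(a,b):
    (o1,d1),(o2,d2)=ray("scene",*a),ray("top",*b)
    s=np.linalg.lstsq(np.c_[d1,-d2],o2-o1,rcond=None)[0]
    p,q=o1+s[0]*d1,o2+s[1]*d2; return (p+q)/2,np.linalg.norm(p-q)
E
python3 - <<'E'
from h import *
t=cv2.imread("pics/top0.png"); s=cv2.imread("pics/scene0.png")
cv2.imwrite("pics/tz.png",cv2.resize(t[140:260,290:450],None,fx=5,fy=5,interpolation=cv2.INTER_CUBIC))
cv2.imwrite("pics/sz.png",cv2.resize(s[165:285,220:380],None,fx=5,fy=5,interpolation=cv2.INTER_CUBIC))
for n,im in(("top",t),("scene",s)):
    h=cv2.cvtColor(im,cv2.COLOR_BGR2HSV)
    m=cv2.inRange(h,(0,190,110),(6,255,255))|cv2.inRange(h,(174,190,110),(180,255,255))
    k,l,st,c=cv2.connectedComponentsWithStats(m); print(n,"red",[(st[i],c[i].round(1)) for i in range(1,k) if st[i,4]>60])
    g=cv2.inRange(h,(60,80,20),(95,255,140))
    k,l,st,c=cv2.connectedComponentsWithStats(g); 
    print([(st[i],c[i].round(1)) for i in range(1,k) if st[i,4]>300])
E
```

```text
top red [(array([312, 170,  18,  19, 184], dtype=int32), array([322.1, 180.2]))]
[(array([ 300,  155,   52,   62, 1013], dtype=int32), array([321.9, 183.6]))]
scene red [(array([325, 186,  20,  13, 205], dtype=int32), array([334.9, 191.8]))]
[(array([ 340,    0,  102,   98, 6290], dtype=int32), array([388. ,  44.1])), (array([  547,    15,    93,   160, 11662], dtype=int32), array([598.8,  91. ])), (array([ 96,  39,  25,  43, 607], dtype=int32), array([108.3,  60.5])), (array([ 230,  209,  132,   78, 3567], dtype=int32), array([300.8, 252.9]))]
```

View pics/tz.png

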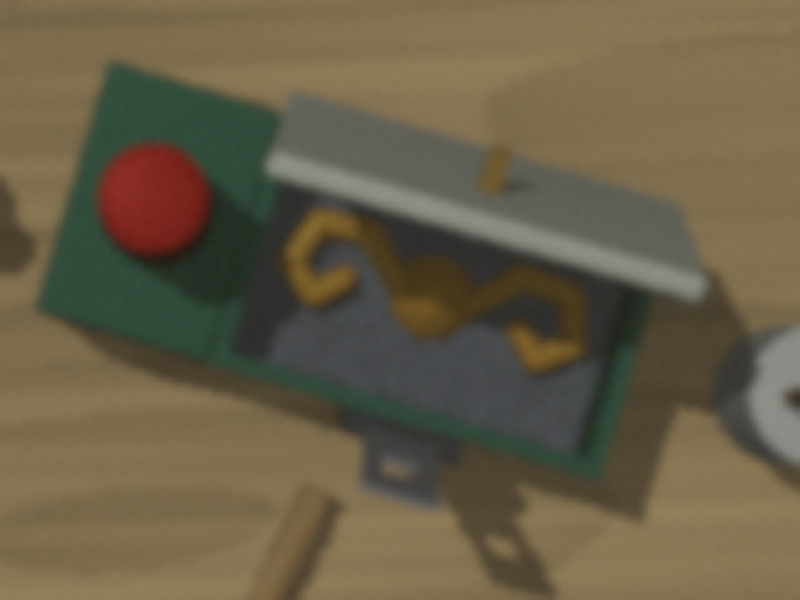

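View pics/sz.png

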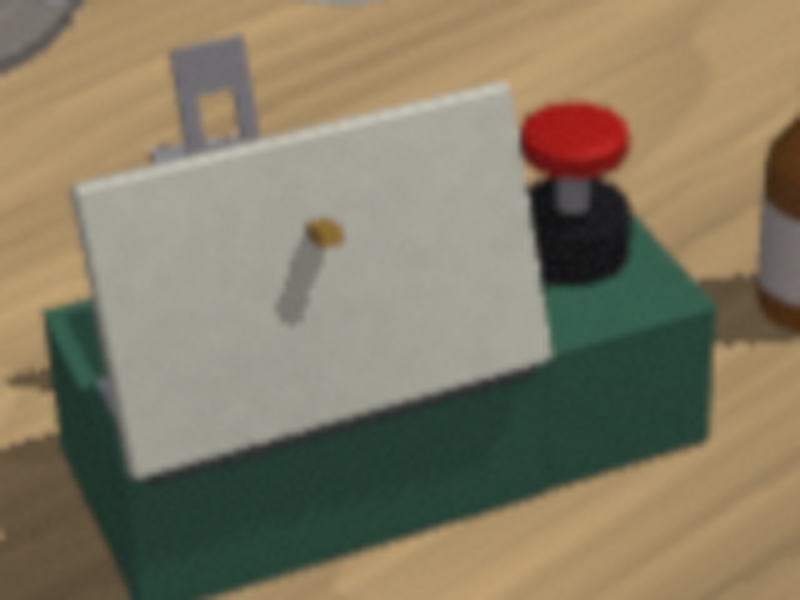

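The zoomed top crop puts the deck corners at (40,307) and (112,63) and the box's front right corner at (603,474). It also shows the free lid edge from (272,150) to (707,275) and the hasp tip from (365,487) to (437,505). In the scene crop the lid's top edge runs (78,187)–(508,85) and the hasp tip (172,50)–(243,38).

```bash
python3 - <<'E'
from h import *
T=lambda x,y:(290+x/5-.4,140+y/5-.4)
S=lambda x,y:(220+x/5-.4,165+y/5-.4)
loc=np.array([[-65,190],[65,190],[-65,-100.]])/1000
w=np.array([onz("top",*T(*p),.085)[:2] for p in((40,307),(112,63),(603,474))])
loc=np.vstack([loc,[65,190]]) ; loc=loc/1 ; 
w=np.vstack([w,[onz("scene",*S(712,305),.085)[:2]]])
pl=tri((334.9,190.5),T(154,199)); print("plunger",pl)
loc=np.vstack([loc,[0,.145]]); w=np.vstack([w,[onz("top",*T(154,199),.158)[:2]]])
lc,wc=loc.mean(0),w.mean(0); H=(loc-lc).T@(w-wc); a=np.arctan2(H[0,1]-H[1,0],H[0,0]+H[1,1])
R=np.array([[np.cos(a),-np.sin(a)],[np.sin(a),np.cos(a)]]); o=wc-R@lc
print("yaw",np.degrees(a),"o",o,"res mm",((loc@R.T+o-w)*1e3).round(1).tolist())
np.savez("case.npz",R=R,o=o,a=a)
def C(X): return np.r_[R.T@(X[:2]-o),X[2]].round(4)
for n,s,t in(("lid+y",S(508,85),T(272,150)),("lid-y",S(78,187),T(707,275)),("hasp+",S(243,38),T(365,487)),("hasp-",S(172,50),T(437,505))):
    p,e=tri(s,t); print(n,C(p),round(e,4))
print("bottle",C(onz("top",263,170,.15)),"jar",C(onz("top",455,219,.085)))
for c in([-.073,0,.101],[0,.145,.16],[.065,0,.085],[-.023,0,.117]): print(c,np.r_[R@c[:2]+o,c[2]].round(4))
E
```

```text
plunger (array([0.57611912, 0.04707512, 0.15511085]), np.float64(0.0035340313470352542))
yaw -43.52565553116028 o [-35.07577704 -18.64718834] res mm [[-35520.7, -18569.8], [-35546.4, -18621.4], [-35633.2, -18506.2], [142250.9, 74285.1], [-35550.6, -18587.7]]
lid+y [13.024  38.0778  0.2087] 0.0003
lid-y [13.1096 37.9029  0.2107] 0.0014
hasp+ [12.9426 37.9493  0.1843] 0.0041
hasp- [12.9583 37.9193  0.1867] 0.0014
bottle [12.9021 38.2199  0.15  ] jar [13.1274 37.8033  0.085 ]
[-0.073, 0, 0.101] [-35.1287 -18.5969   0.101 ]
[0, 0.145, 0.16] [-34.9759 -18.5421   0.16  ]
[0.065, 0, 0.085] [-35.0286 -18.692    0.085 ]
[-0.023, 0, 0.117] [-35.0925 -18.6313   0.117 ]
```

```bash
cat > m.py <<'E'
from h import *
T=lambda x,y:(290+x/5-.4,140+y/5-.4)
S=lambda x,y:(220+x/5-.4,165+y/5-.4)
loc=np.array([[-65,190],[65,190],[-65,-100.],[65,190],[0,145]])/1000
w=np.array([onz("top",*T(*p),.085)[:2] for p in((40,307),(112,63),(603,474))]+[onz("scene",*S(712,305),.085)[:2],onz("top",*T(154,199),.158)[:2]])
lc,wc=loc.mean(0),w.mean(0); H=(loc-lc).T@(w-wc); a=np.arctan2(H[0,1]-H[1,0],H[0,0]+H[1,1])
R=np.array([[np.cos(a),-np.sin(a)],[np.sin(a),np.cos(a)]]); o=wc-R@lc
print("yaw",np.degrees(a),"o",o,"res mm",((loc@R.T+o-w)*1e3).round(1).tolist())
np.savez("case.npz",R=R,o=o,a=a)
def C(X): return np.r_[R.T@(X[:2]-o),X[2]].round(4)
for n,s,t in(("lid+y",S(508,85),T(272,150)),("lid-y",S(78,187),T(707,275)),("hasp+",S(243,38),T(365,487)),("hasp-",S(172,50),T(437,505))):
    p,e=tri(s,t); print(n,C(p),round(e,4))
print("bottle",C(onz("top",263,170,.15)),"jar",C(onz("top",455,219,.085)))
for c in([-.073,0,.101],[0,.145,.16],[.065,0,.085],[-.023,0,.117]): print(c,np.r_[R@c[:2]+o,c[2]].round(4))
E
python3 m.py
```

```text
yaw -17.483318580154425 o [ 0.53205489 -0.09424316] res mm [[-1.5, 1.4], [2.5, 0.2], [-1.4, -1.4], [-0.5, 1.4], [0.9, -1.6]]
lid+y [0.03   0.1003 0.2087] 0.0003
lid-y [ 0.0302 -0.0944  0.2107] 0.0014
hasp+ [-0.0995  0.0205  0.1843] 0.0041
hasp- [-0.0985 -0.0133  0.1867] 0.0014
bottle [-0.0171  0.2814  0.15  ] jar [ 0.0025 -0.1918  0.085 ]
[-0.073, 0, 0.101] [ 0.4624 -0.0723  0.101 ]
[0, 0.145, 0.16] [0.5756 0.0441 0.16  ]
[0.065, 0, 0.085] [ 0.5941 -0.1138  0.085 ]
[-0.023, 0, 0.117] [ 0.5101 -0.0873  0.117 ]
```

```bash
cat > w.py <<'E'
from h import *
d=np.load("case.npz"); R=d["R"]; o=d["o"]+R@[0,.002]
def W(x,y,z): return np.r_[R@[x,y]+o,z]
def rows(p,pts):
    for q in pts:
        print(((q-p)/.04).round(2).tolist()); p=p+((q-p)/.04).round(2)*.04
    return p
def lidp(th,y=.045,r=.095): return W(.065-r*np.cos(th)+.012*np.sin(th)+.011,y,.085+r*np.sin(th)+.012*np.cos(th))
E
python3 - <<'E'
from w import *
p=arm.get_obs()["position"]; a=lidp(1.6)+[0,0,.08]; print(p,a,lidp(1.6)); print(((a-p)/.04).round(2))
print("lid"); rows(lidp(1.6),[lidp(t) for t in np.linspace(1.6,-.04,21)[1:]])
E
```

```text
[0.21330855 0.63985437 0.23043253] [ 0.63275073 -0.07668386  0.2596091 ] [ 0.63275073 -0.07668386  0.1796091 ]
[ 10.49 -17.91   0.73]
lid
[-0.19, 0.06, 0.02]
[-0.18, 0.06, 0.01]
[-0.19, 0.06, -0.01]
[-0.19, 0.05, -0.03]
[-0.18, 0.06, -0.04]
[-0.18, 0.06, -0.06]
[-0.17, 0.05, -0.07]
[-0.17, 0.06, -0.09]
[-0.16, 0.05, -0.1]
[-0.15, 0.04, -0.11]
[-0.14, 0.05, -0.13]
[-0.14, 0.04, -0.14]
[-0.12, 0.04, -0.15]
[-0.1, 0.03, -0.16]
[-0.1, 0.03, -0.17]
[-0.08, 0.03, -0.17]
[-0.07, 0.02, -0.19]
[-0.05, 0.02, -0.18]
[-0.04, 0.01, -0.2]
[-0.03, 0.01, -0.19]
```

{"fn": "carry_out", "kwargs": {"moves": [[0.45, -0.8, 0.15, 0, 0, 0, 0], [0.45, -0.8, 0.15, 0, 0, 0, 0], [0.45, -0.8, 0.15, 0, 0, 0, 0], [0.45, -0.8, 0.15, 0, 0, 0, 0], [0.45, -0.8, 0.15, 0, 0, 0, 0], [0.45, -0.8, 0.15, 0, 0, 0, 0], [0.45, -0.8, 0.15, 0, 0, 0, 0], [0.45, -0.8, 0.15, 0, 0, 0, 0], [0.45, -0.8, 0.15, 0, 0, 0, 0], [0.45, -0.8, 0.15, 0, 0, 0, 0]]}}

```text
clock: 1.1
position: [0.3938, 0.3187, 0.2913]
eef_rot: [[-0.949, 0.316, -0.0], [0.316, 0.949, -0.0], [0.0, -0.0, -1.0]]
contact_force: [0.4, -0.4, 0.4]
gripper_width: -0.0002
gripper_force: 0.0
```

{"fn": "carry_out", "kwargs": {"moves": [[0.45, -0.8, 0, 0, 0, 0, 0], [0.45, -0.8, 0, 0, 0, 0, 0], [0.45, -0.8, 0, 0, 0, 0, 0], [0.45, -0.8, 0, 0, 0, 0, 0], [0.45, -0.8, 0, 0, 0, 0, 0], [0.45, -0.8, 0, 0, 0, 0, 0], [0.45, -0.8, 0, 0, 0, 0, 0], [0.45, -0.8, 0, 0, 0, 0, 0], [0.45, -0.8, 0, 0, 0, 0, 0], [0.45, -0.8, 0, 0, 0, 0, 0]]}}

```text
clock: 2.1
position: [0.5738, -0.0009, 0.291]
eef_rot: [[-0.949, 0.316, -0.001], [0.316, 0.949, 0.0], [0.001, -0.0, -1.0]]
contact_force: [-0.5, 0.6, -0.7]
gripper_width: 0.0003
gripper_force: 0.0
```

{"fn": "carry_out", "kwargs": {"moves": [[0.5, -0.64, 0, 0, 0, 0, 0], [0.5, -0.64, 0, 0, 0, 0, 0], [0.49, -0.63, 0, 0, 0, 0, 0], [0, 0, -0.4, 0, 0, 0, 0], [0, 0, -0.6, 0, 0, 0, 0], [0, 0, -0.6, 0, 0, 0, 0], [0, 0, -0.6, 0, 0, 0, 0], [0, 0, -0.57, 0, 0, 0, 0], [0, 0, 0, 0, 0, 0, 0], [0, 0, 0, 0, 0, 0, 0]]}}

```text
clock: 3.1
position: [0.6329, -0.0761, 0.1805]
eef_rot: [[-0.949, 0.316, -0.001], [0.316, 0.949, -0.0], [0.001, -0.0, -1.0]]
contact_force: [-0.2, -0.1, 0.1]
gripper_width: 0.0002
gripper_force: 0.0
```

Tracking is accurate, so I'll push the lid along its arc.

{"fn": "carry_out", "kwargs": {"moves": [[-0.19, 0.06, 0.02, 0, 0, 0, 0], [-0.18, 0.06, 0.01, 0, 0, 0, 0], [-0.19, 0.06, -0.01, 0, 0, 0, 0], [-0.19, 0.05, -0.03, 0, 0, 0, 0], [-0.18, 0.06, -0.04, 0, 0, 0, 0], [-0.18, 0.06, -0.06, 0, 0, 0, 0], [-0.17, 0.05, -0.07, 0, 0, 0, 0], [-0.17, 0.06, -0.09, 0, 0, 0, 0], [-0.16, 0.05, -0.1, 0, 0, 0, 0], [-0.15, 0.04, -0.11, 0, 0, 0, 0]]}}

```text
clock: 4.1
position: [0.5621, -0.0536, 0.1609]
eef_rot: [[-0.949, 0.316, -0.0], [0.316, 0.949, 0.0], [0.0, 0.0, -1.0]]
contact_force: [0.2, 1.4, 2.5]
gripper_width: -0.0001
gripper_force: 1.1
```

{"fn": "carry_out", "kwargs": {"moves": [[-0.14, 0.05, -0.13, 0, 0, 0, 0], [-0.14, 0.04, -0.14, 0, 0, 0, 0], [-0.12, 0.04, -0.15, 0, 0, 0, 0], [-0.1, 0.03, -0.16, 0, 0, 0, 0], [-0.1, 0.03, -0.17, 0, 0, 0, 0], [-0.08, 0.03, -0.17, 0, 0, 0, 0], [-0.07, 0.02, -0.19, 0, 0, 0, 0], [-0.05, 0.02, -0.18, 0, 0, 0, 0], [-0.04, 0.01, -0.2, 0, 0, 0, 0], [-0.03, 0.01, -0.15, 0, 0, 0, 0]]}}

```text
clock: 5.1
position: [0.5282, -0.0429, 0.0963]
eef_rot: [[-0.949, 0.316, 0.0], [0.316, 0.949, 0.001], [-0.0, 0.001, -1.0]]
contact_force: [-21.1, 1.3, 78.8]
gripper_width: 0.0001
gripper_force: 39.5
```

```bash
python3 - <<'E'
from w import *
s=arm.capture("scene");t=arm.capture("top")
cv2.imwrite("pics/c1.png",np.hstack([cv2.resize(s[150:290,220:360],None,fx=2.8,fy=2.8),cv2.resize(t[130:270,290:430],None,fx=2.8,fy=2.8)]))
E
```

```text
(no output)
```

View pics/c1.png

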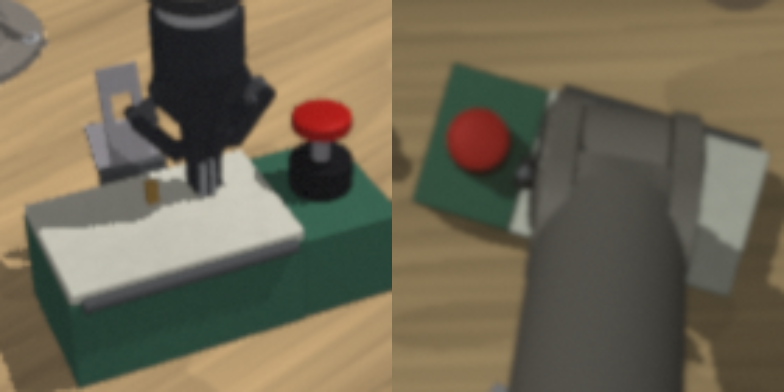

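The lid is shut flat, with the catch visible, but the press was firmer than I wanted. Next I'll back off, tilt the tool 25° and go round to the robot side of the hasp.

```bash
cat >> w.py <<'E'
def hp(th,r,y=0.): return W(-.073+r*np.cos(th)-.002*np.sin(th)-.010,y,.101+r*np.sin(th)+.002*np.cos(th)+.0046)
E
python3 - <<'E'
from w import *
p=arm.get_obs()["position"];p[2]=.0955; s=hp(1.87,.068)-np.r_[R@[.02,0],0]; print(p,s,np.hypot(*s[:2]),((s-p)/.04).round(2))
E
```

```text
[ 0.52809477 -0.042977    0.0955    ] [ 0.41347332 -0.05479562  0.16998934] 0.41708841728183216 [-2.87 -0.3   1.86]
```

{"fn": "carry_out", "kwargs": {"moves": [[0, 0, 0.4, 0, 0, 0, 0], [0, 0, 1, 0, 0, 0, 0], [0, 0, 1, 0, 0, 0, 0], [0, 0, 1, 0.0625, 0.2, 0, 0], [0, 0, 1, 0.0625, 0.2, 0, 0], [-0.5, -0.06, 0, 0.0625, 0.2, 0, 0], [-0.6, -0.06, 0, 0.0625, 0.2, 0, 0], [-0.6, -0.06, 0, 0, 0, 0, 0], [-0.6, -0.06, 0, 0, 0, 0, 0], [-0.57, -0.06, 0, 0, 0, 0, 0]]}}

```text
clock: 6.2
position: [0.4123, -0.0552, 0.2708]
eef_rot: [[-0.858, 0.315, -0.406], [0.289, 0.949, 0.126], [0.425, -0.009, -0.905]]
contact_force: [1.3, 0.1, 1.1]
gripper_width: 0.0003
gripper_force: 0.0
```

{"fn": "carry_out", "kwargs": {"moves": [[0, 0, 0, 0, 0, 0, 0], [0, 0, -0.5, 0, 0, 0, 0], [0, 0, -0.5, 0, 0, 0, 0], [0, 0, -0.5, 0, 0, 0, 0], [0, 0, -0.5, 0, 0, 0, 0], [0, 0, -0.5, 0, 0, 0, 0], [0, 0, 0, 0, 0, 0, 0], [0, 0, 0, 0, 0, 0, 0], [0, 0, 0, 0, 0, 0, 0], [0, 0, 0, 0, 0, 0, 0]]}}

```text
clock: 7.2
position: [0.4138, -0.0549, 0.1725]
eef_rot: [[-0.859, 0.315, -0.404], [0.288, 0.949, 0.127], [0.423, -0.007, -0.906]]
contact_force: [0.9, -0.0, -0.7]
gripper_width: 0.0001
gripper_force: 0.0
```

```bash
python3 - <<'E'
from w import *
ob=arm.get_obs(); p=ob["position"]; s=hp(1.87,.068)-np.r_[R@[.02,0],0]; print(p,(p-s)*1e3,ob["eef_rot"][:,2]@np.r_[R[:,0],0])
th=np.r_[np.linspace(1.87,0.0,20)]
rows(p,[hp(t,np.interp(t,[.4,1.5],[.086,.068])) for t in th])
s=arm.capture("scene");t=arm.capture("top")
cv2.imwrite("pics/c2.png",np.hstack([cv2.resize(s[120:260,210:350],None,fx=2.8,fy=2.8),cv2.resize(t[150:290,300:440],None,fx=2.8,fy=2.8)]))
E
```

```text
[ 0.41383004 -0.054915    0.1724815 ] [ 0.35672073 -0.11937277  2.49215471] -0.4232715342286852
[0.47, -0.15, -0.06]
[0.15, -0.05, 0.04]
[0.16, -0.04, 0.03]
[0.16, -0.06, 0.02]
[0.16, -0.05, 0.0]
[0.16, -0.05, 0.03]
[0.18, -0.05, -0.0]
[0.17, -0.06, -0.02]
[0.18, -0.05, -0.04]
[0.17, -0.06, -0.05]
[0.17, -0.05, -0.08]
[0.17, -0.05, -0.1]
[0.16, -0.05, -0.11]
[0.15, -0.05, -0.14]
[0.13, -0.04, -0.15]
[0.13, -0.04, -0.17]
[0.07, -0.03, -0.2]
[0.05, -0.01, -0.2]
[0.04, -0.01, -0.21]
[0.01, -0.01, -0.21]
```

View pics/c2.png

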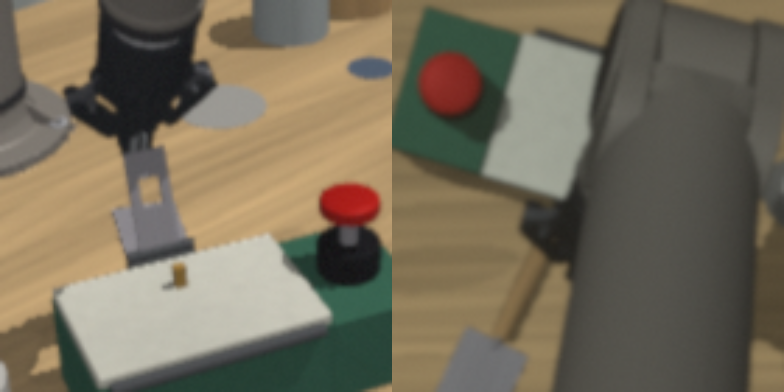

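The fingers sit behind the hasp and are centred on it, and the lid stays shut. I'll swing the hasp over.

{"fn": "carry_out", "kwargs": {"moves": [[0.24, -0.08, -0.03, 0, 0, 0, 0], [0.23, -0.07, -0.03, 0, 0, 0, 0], [0.15, -0.05, 0.04, 0, 0, 0, 0], [0.16, -0.04, 0.03, 0, 0, 0, 0], [0.16, -0.06, 0.02, 0, 0, 0, 0], [0.16, -0.05, 0, 0, 0, 0, 0], [0.16, -0.05, 0.03, 0, 0, 0, 0], [0.18, -0.05, 0, 0, 0, 0, 0], [0.17, -0.06, -0.02, 0, 0, 0, 0], [0.18, -0.05, -0.04, 0, 0, 0, 0]]}}

```text
clock: 8.3
position: [0.4853, -0.0774, 0.1717]
eef_rot: [[-0.858, 0.315, -0.406], [0.288, 0.949, 0.127], [0.425, -0.008, -0.905]]
contact_force: [-0.7, -0.4, -0.5]
gripper_width: -0.0001
gripper_force: 0.4
```

{"fn": "carry_out", "kwargs": {"moves": [[0.17, -0.06, -0.05, 0, 0, 0, 0], [0.17, -0.05, -0.08, 0, 0, 0, 0], [0.17, -0.05, -0.1, 0, 0, 0, 0], [0.16, -0.05, -0.11, 0, 0, 0, 0], [0.15, -0.05, -0.14, 0, 0, 0, 0], [0.13, -0.04, -0.15, 0, 0, 0, 0], [0.13, -0.04, -0.17, 0, 0, 0, 0], [0.07, -0.03, -0.2, 0, 0, 0, 0], [0, 0, 0, 0, 0, 0, 0], [0, 0, 0, 0, 0, 0, 0]]}}

```text
clock: 9.3
position: [0.5305, -0.0921, 0.1315]
eef_rot: [[-0.858, 0.315, -0.406], [0.288, 0.949, 0.127], [0.425, -0.008, -0.905]]
contact_force: [0.2, 0.5, -1.0]
gripper_width: -0.0001
gripper_force: 0.0
```

```bash
python3 - <<'E'
from w import *
p=arm.get_obs()["position"]
print(p); rows(p,[hp(t,.086) for t in (.2,.1,0)])
s=arm.capture("scene")
cv2.imwrite("pics/c3.png",cv2.resize(s[140:280,220:360],None,fx=4,fy=4))
E
```

```text
[ 0.53053834 -0.09209232  0.13145383]
[0.07, -0.01, -0.17]
[0.04, -0.01, -0.21]
[0.01, -0.01, -0.22]
```

View pics/c3.png

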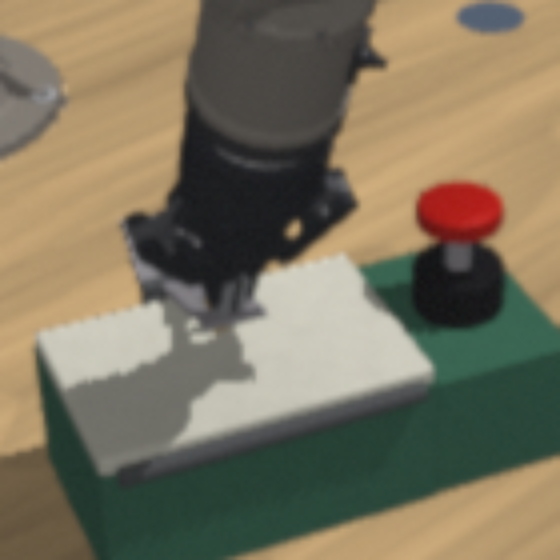

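The fingers are on the hasp's end bar, at about 0.3 rad. I'll take it the rest of the way down.

{"fn": "carry_out", "kwargs": {"moves": [[0.07, -0.01, -0.17, 0, 0, 0, 0], [0.04, -0.01, -0.21, 0, 0, 0, 0], [0.01, -0.01, -0.22, 0, 0, 0, 0], [0, 0, 0, 0, 0, 0, 0], [0, 0, -0.03, 0, 0, 0, 0], [0, 0, 0, 0, 0, 0, 0], [0, 0, 0, 0, 0, 0, 0], [0, 0, 0, 0, 0, 0, 0], [0, 0, 0, 0, 0, 0, 0], [0, 0, 0, 0, 0, 0, 0]]}}

```text
clock: 10.35
position: [0.5354, -0.0932, 0.1065]
eef_rot: [[-0.858, 0.315, -0.406], [0.288, 0.949, 0.127], [0.425, -0.008, -0.905]]
contact_force: [0.3, -0.2, 0.4]
gripper_width: -0.0
gripper_force: 0.1
```

{"fn": "carry_out", "kwargs": {"moves": [[0, 0, -0.03, 0, 0, 0, 0], [0, 0, 0, 0, 0, 0, 0], [0, 0, -0.03, 0, 0, 0, 0], [0, 0, 0, 0, 0, 0, 0], [0, 0, 0, 0, 0, 0, 0], [0, 0, 0, 0, 0, 0, 0], [0, 0, 0, 0, 0, 0, 0], [0, 0, 0, 0, 0, 0, 0], [0, 0, 0, 0, 0, 0, 0], [0, 0, 0, 0, 0, 0, 0]]}}

```text
clock: 11.35
position: [0.5354, -0.0932, 0.1057]
eef_rot: [[-0.858, 0.315, -0.406], [0.288, 0.949, 0.128], [0.425, -0.007, -0.905]]
contact_force: [-1.3, 0.6, 11.4]
gripper_width: -0.0003
gripper_force: 5.9
```

```bash
python3 - <<'E'
from w import *
p=arm.get_obs()["position"]; q=W(0,.145,.19); print(p,q,((q-p)/.04).round(2))
E
```

```text
[ 0.53540127 -0.09322041  0.10570393] [0.57621782 0.04596609 0.19      ] [1.02 3.48 2.11]
```

{"fn": "carry_out", "kwargs": {"moves": [[0, 0, 0.5, 0, 0, 0, 0], [0, 0, 0.9, 0, 0, 0, 0], [0, 0, 0.9, 0, 0, 0, 0], [0, 0, 0.9, -0.0625, -0.2, 0, 0], [0, 0, 0, -0.0625, -0.2, 0, 0], [0, 0, 0, -0.0625, -0.2, 0, 0], [0, 0, 0, -0.0625, -0.2, 0, 0], [0, 0, 0, 0, 0, 0, 0], [0, 0, 0, 0, 0, 0, 0], [0, 0, 0, 0, 0, 0, 0]]}}

```text
clock: 12.35
position: [0.5363, -0.0933, 0.2322]
eef_rot: [[-0.949, 0.316, -0.001], [0.316, 0.949, -0.0], [0.001, -0.0, -1.0]]
contact_force: [-0.9, 0.2, 0.8]
gripper_width: -0.0003
gripper_force: 0.0
```

{"fn": "carry_out", "kwargs": {"moves": [[0.2, 0.7, 0, 0, 0, 0, 0], [0.2, 0.7, 0, 0, 0, 0, 0], [0.2, 0.7, 0, 0, 0, 0, 0], [0.2, 0.7, 0, 0, 0, 0, 0], [0.2, 0.7, 0, 0, 0, 0, 0], [0, 0, 0, 0, 0, 0, 0], [0, 0, -0.5, 0, 0, 0, 0], [0, 0, -0.5, 0, 0, 0, 0], [0, 0, -0.4, 0, 0, 0, 0], [0, 0, 0, 0, 0, 0, 0]]}}

```text
clock: 13.35
position: [0.5744, 0.0458, 0.1735]
eef_rot: [[-0.948, 0.317, -0.005], [0.317, 0.948, -0.002], [0.005, -0.004, -1.0]]
contact_force: [-0.5, 0.3, -0.3]
gripper_width: -0.0002
gripper_force: 0.0
```

```bash
python3 - <<'E'
from w import *
print(arm.get_obs()["position"])
s=arm.capture("scene")
cv2.imwrite("pics/c4.png",cv2.resize(s[140:280,230:370],None,fx=4,fy=4))
E
```

```text
[0.57444025 0.04578978 0.17349248]
```

View pics/c4.png

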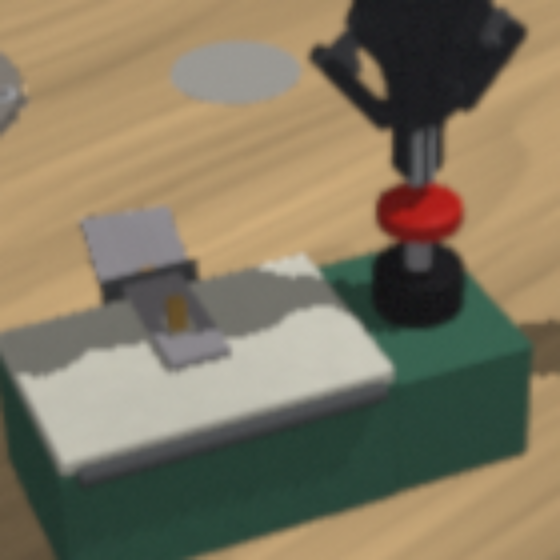

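The hasp lies flat with the catch through its slot, and the fingertips are centred over the red head. Now I'll press.

{"fn": "carry_out", "kwargs": {"moves": [[0, 0, -0.2, 0, 0, 0, 0], [0, 0, -0.2, 0, 0, 0, 0], [0, 0, -0.2, 0, 0, 0, 0], [0, 0, -0.2, 0, 0, 0, 0], [0, 0, -0.1, 0, 0, 0, 0], [0, 0, -0.05, 0, 0, 0, 0], [0, 0, 0, 0, 0, 0, 0], [0, 0, 0, 0, 0, 0, 0], [0, 0, 0, 0, 0, 0, 0], [0, 0, 0, 0, 0, 0, 0]]}}

```text
clock: 14.4
position: [0.5764, 0.0466, 0.1397]
eef_rot: [[-0.949, 0.317, 0.002], [0.317, 0.949, 0.001], [-0.002, 0.001, -1.0]]
contact_force: [-3.4, -1.7, 11.9]
gripper_width: -0.0004
gripper_force: 6.2
```

{"fn": "carry_out", "kwargs": {"moves": [[0, 0, -0.05, 0, 0, 0, 0], [0, 0, -0.05, 0, 0, 0, 0], [0, 0, -0.03, 0, 0, 0, 0], [0, 0, 0, 0, 0, 0, 0], [0, 0, 0, 0, 0, 0, 0], [0, 0, 0, 0, 0, 0, 0], [0, 0, 0, 0, 0, 0, 0], [0, 0, 0, 0, 0, 0, 0], [0, 0, 0, 0, 0, 0, 0], [0, 0, 0, 0, 0, 0, 0]]}}

```text
clock: 15.4
position: [0.5765, 0.0466, 0.1351]
eef_rot: [[-0.949, 0.317, 0.002], [0.317, 0.949, 0.001], [-0.002, 0.002, -1.0]]
contact_force: [-4.3, 0.5, 17.5]
gripper_width: 0.0
gripper_force: 8.9
```

{"fn": "carry_out", "kwargs": {"moves": [[0, 0, -0.02, 0, 0, 0, 0], [0, 0, -0.02, 0, 0, 0, 0], [0, 0, 0, 0, 0, 0, 0], [0, 0, 0, 0, 0, 0, 0], [0, 0, 0, 0, 0, 0, 0], [0, 0, 0, 0, 0, 0, 0], [0, 0, 0, 0, 0, 0, 0], [0, 0, 0, 0, 0, 0, 0], [0, 0, 0, 0, 0, 0, 0], [0, 0, 0, 0, 0, 0, 0]]}}

```text
clock: 16.4
position: [0.5765, 0.0466, 0.1349]
eef_rot: [[-0.948, 0.317, 0.002], [0.317, 0.948, 0.002], [-0.002, 0.003, -1.0]]
contact_force: [-10.1, -0.7, 30.4]
gripper_width: 0.0001
gripper_force: 15.4
```

The force rises with no further travel, so the plunger is at its stop, and it has been held there. I'll release it.

{"fn": "carry_out", "kwargs": {"moves": [[0, 0, 0.1, 0, 0, 0, 0], [0, 0, 0.2, 0, 0, 0, 0], [0, 0, 0.3, 0, 0, 0, 0], [0, 0, 0.5, 0, 0, 0, 0], [0, 0, 0.8, 0, 0, 0, 0], [0, 0, 0.8, 0, 0, 0, 0], [0, 0, 0.8, 0, 0, 0, 0], [0, 0, 0, 0, 0, 0, 0], [0, 0, 0, 0, 0, 0, 0], [0, 0, 0, 0, 0, 0, 0]]}}

```text
clock: 17.4
position: [0.5747, 0.0469, 0.2701]
eef_rot: [[-0.949, 0.316, -0.002], [0.316, 0.949, -0.0], [0.002, -0.001, -1.0]]
contact_force: [0.4, 0.0, -1.5]
gripper_width: 0.0003
gripper_force: 0.0
```

```bash
python3 - <<'E'
from w import *
s=arm.capture("scene"); print(arm.get_obs()["position"])
cv2.imwrite("pics/c5.png",cv2.resize(s[120:300,160:420],None,fx=3,fy=3))
E
```

```text
[0.57464031 0.04681306 0.26989888]
```

View pics/c5.png

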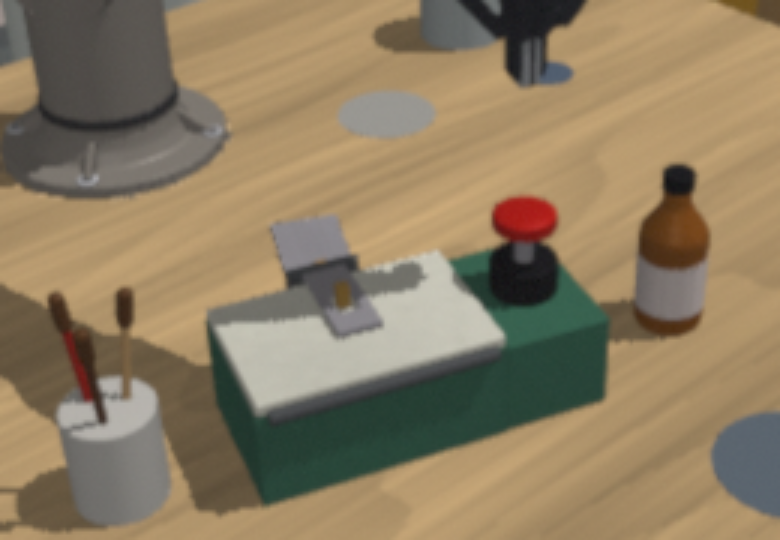

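The lid is shut, the hasp is flat over the catch (343,295), the plunger is back up (525,220), the jar and bottle haven't moved, and the arm is clear.

```bash
python3 -c "
from rig import arm
print(arm.sign_off())"
```

```text
the job is handed in; nothing more can be done
None
```

I handed the job in with the lid shut, the hasp flat over the catch, and the plunger pressed to its stop for about a second and back up; the bottle, jar and spatula looked undisturbed, though the lid press peaked near 79 N at the fingertips, and no verdict came back.

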